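Load the battery dispenser

ROBOT

A 6-joint arm with a two-finger parallel gripper is mounted at the origin on the work surface; the furniture and walls round the work are solid. World frame = base frame: x ahead of the robot, y to its left, z up, the work surface at z = 0. Lengths are in m, angles in rad, forces in N, time in s.
With the tool pointing down it reaches from about 0.35 to 0.975 m from the base axis. Payload 4.9 kg.
Tool frame: the origin (TCP) lies on the front face of the gripper's body, between the roots of the fingers; the fingertips stand 73 mm ahead of it and the grasp point (between the pads) lies 54 mm ahead of it; z points along the fingers, y is the line along which they close (so a half turn about z gives the same grasp; the last joint's range is limited). The gripper opens to 85 mm and grips with 20 to 120 N. Pads are 22 mm wide; open, the fingers measure 114 mm over their backs; the gripper's body (76 mm by 85 mm) begins 54 mm behind the grasp point. The pads swing forward as they close: fully open they stand 13 mm farther back than shut.
Start: joints at [-1.344, 0.053, 1.613, -0, 1.476, -0.119], TCP at [0.212, -0.588, 0.304] pointing down, gripper open.
Joint ranges: [-3.01, 3.01], [-1.01, 2.22], [0.06, 2.58], [-1.02, 4.17], [0.09, 2.62], [-3.14, 3.14]. Speed limits (rad/s): [2.57, 2.57, 3.14, 3.14, 3.14, 3.14].

INTERFACE

Orientations are given as a rotation vector (axis times angle).
In Python, from station import status, imaging, order gives the robot as it stands.
- The arm moves only by the tool arm_command, never from a script. Its argument "increments" is a list of rows, each an object with "slide": the shift along the tool's x, y, z in m, a list of three; "spin": the turn about the tool's z in degrees; "gripper": the opening, from -1 (shut) to 1 (fully open). In form: [{"slide": [x, y, z], "spin": spin, "gripper": gripper}, ...]. A call has 1 to 8 rows; each row is the pose to reach, as a shift and turn from the pose commanded when the call began, along the tool's axes at that moment; what a row does not reach only later rows make up. A row lasts 1/12 s, in which the tool goes at most 41.7 mm and 7.16 degrees, less where a joint would pass 70% of its speed; a pose out of reach is approached as far as the arm can. A call with a gripper value outside its range is refused whole. The fingers move at their own pace and stop on an object; "newtons" is the grip in N (left out, the last holds). Time passes only in rows, so rows that repeat a pose let the fingers close. It gives the time, the measured TCP pose, the force, the opening and the grip force at its end, in the units of the state.
- status.get_obs(): the state, without advancing time (a new reading comes with each control period).
- imaging.get_image(name): name is "scene" or "top" or "wrist"; returns a dict with "frame" (480x640x3 uint8, red, green, blue), "vfov" (degrees; the focal length in pixels is half the picture's height over the tangent of half this angle, whatever the lens; pixels are square), "cx", "cy" (the principal point, pixels), "view" (4x4, takes a point from world to camera coordinates); the wrist camera has in their place "mount" (4x4, takes a point from camera to tool coordinates, whose origin is the TCP and whose axes are the flange's). Camera axes: x right, y up, looking along -z (the intrinsics and any distortion apply to the point x, -y, -z); pixel columns grow to the right and rows downward; lengths in m; the calibration is good to about 2 mm. The wrist camera is an equidistant fisheye: a pixel r from the principal point sees the ray r / f radians off the axis. A picture is of the moment at which its call begins: read the wrist's pose just before it. There is no depth.
- order.finish_job(): hands the job in; it is judged then, once.
The state is a dict: "t": time; "q": joint angles; "dq": joint speeds; "effort": joint torques, N m; "tool_pos": TCP position; "tool_rot": TCP orientation; "contact_force": force on the tool from outside, world axes, zero at the start; "wrist_torque": the same for the moment, N m; "opening": finger opening in m; "grip_force": force on a finger pad.
Only numpy, scipy, OpenCV 4.12 (cv2) and the standard library are available. Lean on these libraries where they do the work, as an engineer would, in place of code of your own. Each camera call takes 0.05 s, during which the arm holds its last target. There are 200 camera calls.

TASK

Load the two big spare batteries into the leaning battery dispenser through its open upper mouth: the red one first, so that it slides down onto the closed gate at the bottom and gets used first, then the blue one, so that it rests end to end on top of the red one. Both must go in with their small metal nub end upward, as they stand now. Leave the pen cup and the tape roll where they are.

Things in the scene. Friction and masses are not known exactly. Their poses are not given: they have to be found in the camera images.
- red_cell: Loose large (D size) battery, black with a wide red band, 34 mm diameter, 61.5 mm long overall, 100 to 180 g; stands upright on the desk. Origin: centre of its flat end; its z axis runs along the battery to the nub end. The body is 59.5 mm long, the steel nub on top 10 mm across and 2 mm high.
- blue_cell: The same battery with a wide blue band. Origin and axes as for red_cell.
- red_cell_nub (a point): Tip of the red battery's nub, 61.5 mm from its origin along its z axis.
- blue_cell_nub (a point): Tip of the blue battery's nub, 61.5 mm from its origin along its z axis.
- tube: Fixed square aluminium tube leaning 30 degrees from vertical, mouth towards the robot's side. Bore 44 x 44 mm, walls 3 mm, 150 mm long. Origin: centre of the bore on the inner face of the closed orange bottom gate. z: up along the tube to the mouth; y: level, across it; x: away from the robot and upward, to the side with a 18 mm viewing slot. Batteries slide down by their weight.
- cap_tip (a point): Middle of the free edge of the orange dust cap, 54 mm wide, 75 mm long, fixed open. It is hinged at the mouth on the tube's +x wall (25 mm from the axis) and leans 12 degrees back from the tube's line; this edge is 41 mm from the axis, 73 mm beyond the mouth. So come in along the tube, not from straight above. The mouth's other three sides are free.
- mouth (a point): Centre of the tube's open mouth, 150 mm up the tube's z axis from tube; about 0.175 m above the desk.
- stand: Fixed stand of the dispenser: black foot 170 x 110 x 10 mm with two grey cheek plates 60 mm over their outer faces, up to 113 mm high, holding the tube. Origin on the desk under the foot; x points away from the robot at yaw 0. The tube's origin is 50 mm along x and 45 mm up from it.
- pen_cup: Bystander: dark grey stoneware pen cup, 76 mm diameter, 88 mm high, loose, left of the dispenser. Origin: centre of the underside.
- tape_roll: Bystander: roll of paper tape lying flat, 93 mm diameter, 19 mm high, loose, between robot and dispenser. Origin: centre of the underside.
Things that resemble listed ones, but are neither listed nor needed, are in the scene too. What is shaped like the blue_cell but pink is not meant.

How it is judged:
By the outcome, as a careful person would: the job done as asked, in the order asked, and still so for the second after the job is handed in, with the robot touching nothing.
It also fails if it takes over 51 s, if anything falls off the work surface, if the arm or the gripper's body presses on something with over 40 N, if the wrist force passes 120 N, or if a joint passes its speed limit or range.

## Working session

There is one attempt and no reset: what is moved stays moved. The work goes in short steps, Python scripts to look and compute and a tool call to move; the robot and the scene stay as the last step left them, time stands still between calls to the robot, and variables do not carry over. Pictures are saved under pics/ and viewed, at most 10 in all, crops included, and the job is handed in when it is done.

Besides the shell and the picture viewer there is one more tool, called in YAML: its name, and indented under it one key for each argument. arm_command: Moves the arm, as the interface text tells. Its arguments: {"type":"object","properties":{"increments":{"type":"array","items":{"type":"object","properties":{"slide":{"type":"array","items":{"type":"number"}},"spin":{"type":"number"},"gripper":{"type":"number"}}}},"newtons":{"type":"number"}},"required":["increments"]}

```bash
mkdir -p pics; cat > h.py <<'E'
import numpy as np, cv2
from station import status, imaging, order
from scipy.spatial.transform import Rotation as R
def grab(n,tag):
    o=status.get_obs(); d=imaging.get_image(n); d['obs']=o
    cv2.imwrite(f'pics/{tag}.png',d['frame'][:,:,::-1]); np.save(f'pics/{tag}.npy',d,allow_pickle=True); return d
def load(tag): return np.load(f'pics/{tag}.npy',allow_pickle=True).item()
def ray(d,u,v):
    f=240/np.tan(np.radians(d['vfov'])/2); a=np.array([u-d['cx'],v-d['cy']],float)
    if 'mount' in d:
        r=np.hypot(*a); th=r/f; s=np.sin(th)/max(r,1e-9)
        c=np.array([a[0]*s,-a[1]*s,-np.cos(th)]); M=d['mount']; o=d['obs']
        T=np.eye(4); T[:3,:3]=R.from_rotvec(o['tool_rot']).as_matrix(); T[:3,3]=o['tool_pos']; C=T@M
    else:
        k=d.get('dist'); c=np.array([a[0]/f,-a[1]/f,-1]); C=np.linalg.inv(d['view'])
    w=C[:3,:3]@c; return C[:3,3],w/np.linalg.norm(w)
def plane(d,u,v,z): p,w=ray(d,u,v); return p+w*(z-p[2])/w[2]
def cross(r1,r2):
    (p,a),(q,b)=r1,r2; A=np.stack([a,-b],1); s=np.linalg.lstsq(A,q-p,rcond=None)[0]
    x,y=p+a*s[0],q+b*s[1]; return (x+y)/2,np.linalg.norm(x-y)
E
python3 - <<'E'
from h import *
for n in('scene','top','wrist'):
    d=grab(n,n+'0'); print(n,{k:(np.round(v,3) if not isinstance(v,dict) else '') for k,v in d.items() if k!='frame'})
a=np.hstack([cv2.imread('pics/scene0.png'),cv2.imread('pics/top0.png')])
print(status.get_obs())
E
```

```text
scene {'vfov': np.float64(44.678), 'cx': np.float64(311.295), 'cy': np.float64(238.239), 'view': array([[ 0.953, -0.304, -0.009, -0.522],
       [ 0.221,  0.672,  0.707, -0.281],
       [-0.209, -0.675,  0.707, -1.247],
       [ 0.   ,  0.   ,  0.   ,  1.   ]]), 'obs': ''}
top {'vfov': np.float64(49.839), 'cx': np.float64(317.485), 'cy': np.float64(237.594), 'view': array([[ 0.026, -0.999, -0.02 ,  0.052],
       [ 0.992,  0.024,  0.124, -0.58 ],
       [-0.123, -0.023,  0.992, -1.171],
       [ 0.   ,  0.   ,  0.   ,  1.   ]]), 'obs': ''}
wrist {'vfov': np.float64(65.706), 'cx': np.float64(324.799), 'cy': np.float64(243.83), 'mount': array([[ 0.001,  0.965,  0.263,  0.069],
       [ 1.   , -0.001,  0.001, -0.001],
       [ 0.001,  0.263, -0.965, -0.07 ],
       [ 0.   ,  0.   ,  0.   ,  1.   ]]), 'obs': ''}
{'t': 0.15, 'q': array([-1.34402771e+00,  5.32089168e-02,  1.61399899e+00,  2.03548120e-06,
        1.47601257e+00, -1.18999839e-01]), 'dq': array([ 0.00032436, -0.00195139, -0.00340594,  0.00104304,  0.00066954,
        0.00049845]), 'effort': array([-1.76053309e-04, -3.94242668e+01, -3.70722914e+01, -1.38005689e-04,
        4.64974291e-03,  2.09880710e-05]), 'tool_pos': array([ 0.21173946, -0.58763536,  0.30293087]), 'tool_rot': array([-3.09315874e+00, -5.40150311e-01,  1.34466126e-04]), 'contact_force': array([-0.34110212,  0.2169984 ,  0.46466648]), 'wrist_torque': array([ 0.05438732, -0.05213514,  0.01877195]), 'grip_force': 0.0, 'opening': 0.08537248645513809}
```

View pics/scene0.png

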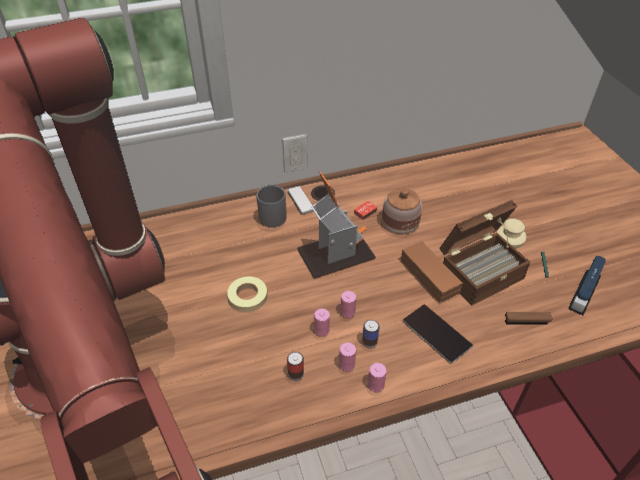

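View pics/top0.png

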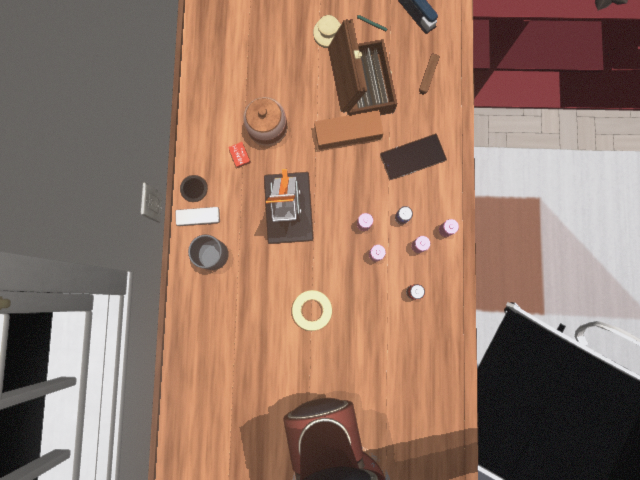

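```bash
python3 - <<'E'
from h import *
t=cv2.imread('pics/top0.png'); s=cv2.imread('pics/scene0.png')
z=lambda im,x,y,w,h,k:cv2.resize(im[y:y+h,x:x+w],None,fx=k,fy=k,interpolation=cv2.INTER_CUBIC)
a=np.hstack([z(t,255,165,66,50,6),z(t,380,190,66,50,6)]); b=np.hstack([z(s,290,165,66,50,6),z(s,325,310,66,50,6)])
c=np.hstack([z(t,385,267,66,50,6),z(s,262,342,66,50,6)])
im=np.vstack([a,b,c]); im=cv2.resize(im,(528,600)) if 0 else im[:, :]
print(im.shape); cv2.imwrite('pics/c1.png',cv2.resize(im,(660,750))[:600] if 0 else cv2.resize(im,(528,600)))
E
```

```text
(900, 792, 3)
```

View pics/c1.png

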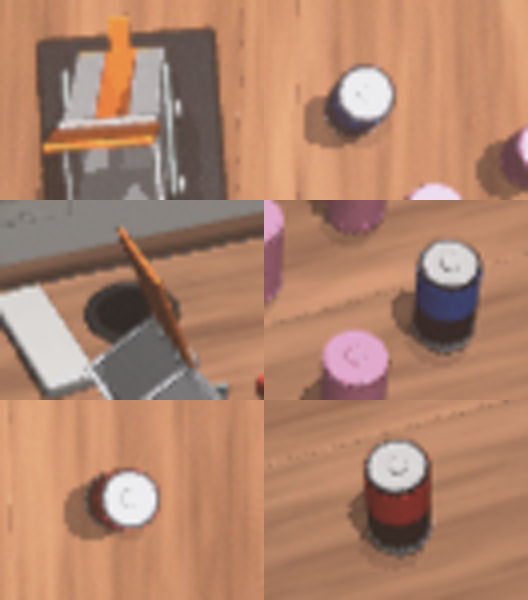

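```bash
python3 - <<'E'
from h import *
t,s=load('top0'),load('scene0')
def blob(d,x,y,w,h,f):
    hs=cv2.cvtColor(d['frame'],cv2.COLOR_RGB2HSV).astype(int); m=np.zeros(hs.shape[:2],np.uint8); m[y:y+h,x:x+w]=f(hs)[y:y+h,x:x+w]
    n,l,st,c=cv2.connectedComponentsWithStats(m,connectivity=4); i=1+np.argmax(st[1:,4]); return c[i],st[i],(l==i)
wh=lambda H:((H[...,1]<60)&(H[...,2]>150)).astype(np.uint8)
for n,a,b in(('red',(395,280,40,30),(280,345,35,25)),('blue',(390,202,30,25),(355,315,35,22))):
    ct,st,_=blob(t,*a,wh); cs,ss,_=blob(s,*b,wh); p,e=cross(ray(t,*ct),ray(s,*cs))
    print(n,ct,st[2:],cs,ss[2:],'tri',p.round(4),'gap',round(e,4),'plane',plane(t,*ct,.0597).round(4),plane(s,*cs,.0597).round(4))
# pinks
for c in((365,221),(377,253),(422,244),(450,228)): print('pink',plane(t,*c,.06).round(3))
dk=lambda H:((H[...,2]<85)).astype(np.uint8)
hs=cv2.cvtColor(t['frame'],cv2.COLOR_RGB2HSV).astype(int)
m=np.zeros((480,640),np.uint8); m[165:255,255:325]=((hs[...,2]<95)&(hs[...,1]<140))[165:255,255:325]
n,l,st,c=cv2.connectedComponentsWithStats(m); i=1+np.argmax(st[1:,4]);pts=np.argwhere(l==i)[:,::-1].astype(np.float32)
r=cv2.minAreaRect(pts); bx=cv2.boxPoints(r); print(r)
B=np.array([plane(t,*q,.01) for q in bx]); print(B.round(4),'centre',B.mean(0).round(4),[np.linalg.norm(B[k]-B[k-1]).round(4) for k in range(4)])
for q in((266.3,202.5),(293.8,201.5)): print('captip',plane(t,*q,.259).round(4))
E
```

```text
red [417.17931034 291.15172414] [ 13  14 145] [294.70149254 357.97014925] [ 14  13 134] tri [ 0.4604 -0.1621  0.0619] gap 0.0019 plane [ 0.4595 -0.1623  0.0597] [ 0.4618 -0.1608  0.0597]
blue [405.19285714 212.85      ] [ 14  13 140] [371.10833333 325.125     ] [ 13  11 120] tri [ 0.6386 -0.1342  0.0627] gap 0.0023 plane [ 0.638  -0.1344  0.0597] [ 0.6408 -0.1323  0.0597]
pink [ 0.617 -0.042  0.06 ]
pink [ 0.544 -0.071  0.06 ]
pink [ 0.567 -0.173  0.06 ]
pink [ 0.605 -0.237  0.06 ]
((286.1253967285156, 218.53741455078125), (46.874229431152344, 45.5108528137207), 76.86598205566406)
[[0.6681 0.2114 0.01  ]
 [0.6959 0.105  0.01  ]
 [0.5852 0.0762 0.01  ]
 [0.5578 0.1815 0.01  ]] centre [0.6268 0.1435 0.01  ] [np.float64(0.1143), np.float64(0.11), np.float64(0.1144), np.float64(0.1087)]
captip [0.6168 0.1614 0.259 ]
captip [0.62   0.1085 0.259 ]
```

```bash
python3 - <<'E'
from h import *
t=load('top0'); hs=cv2.cvtColor(t['frame'],cv2.COLOR_RGB2HSV).astype(int)
m=np.zeros((480,640),np.uint8); m[168:250,260:318]=((hs[...,2]<95)&(hs[...,1]<140))[168:250,260:318]
m=cv2.morphologyEx(m,cv2.MORPH_OPEN,np.ones((3,3)))
pts=np.argwhere(m)[:,::-1].astype(np.float32)
W=np.array([plane(t,*q,.01)[:2] for q in pts],np.float32); r=cv2.minAreaRect(W); print(r,len(pts)); 
A=R.from_rotvec(t['obs']['tool_rot']).as_matrix(); print(A.round(3))
for g in((.4604,-.162),): print('to red',A.T@(np.array([*g,.3])-t['obs']['tool_pos']))
E
```

```text
((0.65752112865448, 0.1415790617465973), (0.15252923965454102, 0.1049312874674797), 4.2306013107299805) 944
[[ 0.941  0.339 -0.   ]
 [ 0.339 -0.941  0.002]
 [ 0.    -0.002 -1.   ]]
to red [ 0.3781858  -0.31605032  0.00339074]
```

arm_command:
  increments:
    - {"slide": [0.03,-0.025,0.007],"spin": 2,"gripper": 1}
    - {"slide": [0.06,-0.05,0.015],"spin": 4,"gripper": 1}
    - {"slide": [0.09,-0.075,0.022],"spin": 6,"gripper": 1}
    - {"slide": [0.12,-0.1,0.03],"spin": 8,"gripper": 1}
    - {"slide": [0.15,-0.125,0.037],"spin": 10,"gripper": 1}
    - {"slide": [0.18,-0.15,0.045],"spin": 12,"gripper": 1}
    - {"slide": [0.21,-0.175,0.052],"spin": 14,"gripper": 1}
    - {"slide": [0.24,-0.2,0.06],"spin": 16,"gripper": 1}
  newtons: 20

```text
t: 0.82
tool_pos: [0.3703, -0.3167, 0.2435]
tool_rot: [3.14, 0.101, 0.0]
contact_force: [2.0, 0.1, 1.7]
opening: 0.0857
grip_force: 0.0
```

```bash
python3 - <<'E'
from h import *
o=status.get_obs(); A=R.from_rotvec(o['tool_rot']).as_matrix(); print(o['t'],o['tool_pos'],A.round(3),A.T@(np.array([.4604,-.162,.2])-o['tool_pos']))
E
```

```text
0.8167 [ 0.37027753 -0.31666476  0.2434568 ] [[ 0.998  0.064  0.   ]
 [ 0.064 -0.998 -0.   ]
 [ 0.     0.    -1.   ]] [ 0.0998663  -0.14855793  0.04346271]
```

arm_command:
  increments:
    - {"slide": [0.02,-0.03,0.008],"spin": 0,"gripper": 1}
    - {"slide": [0.04,-0.06,0.017],"spin": 0,"gripper": 1}
    - {"slide": [0.06,-0.09,0.026],"spin": 0,"gripper": 1}
    - {"slide": [0.08,-0.12,0.035],"spin": 0,"gripper": 1}
    - {"slide": [0.1,-0.149,0.043],"spin": 0,"gripper": 1}
    - {"slide": [0.1,-0.149,0.043],"spin": 0,"gripper": 1}

```text
t: 1.32
tool_pos: [0.4605, -0.1582, 0.1987]
tool_rot: [-3.136, -0.114, 0.003]
contact_force: [-0.2, -0.4, 0.0]
opening: 0.0856
grip_force: 0.0
```

```bash
python3 - <<'E'
from h import *
d=grab('wrist','w1'); o=d['obs']; print(o['t'],o['tool_pos'])
H=cv2.cvtColor(d['frame'],cv2.COLOR_RGB2HSV).astype(int); m=((H[...,1]<60)&(H[...,2]>150)).astype(np.uint8)
n,l,st,c=cv2.connectedComponentsWithStats(m)
for i in range(1,n):
    if st[i,4]>150: print(c[i],st[i],plane(d,*c[i],.0597).round(4))
E
```

```text
1.3167 [ 0.46050147 -0.15822939  0.19868431]
[153.59770115   5.64367816] [135   0  41  15 435] [ 0.6136 -0.0405  0.0597]
[478.55134825  23.53241538] [ 455    0   48   49 1743] [ 0.613  -0.236   0.0597]
[586.58210267 140.54773411] [  512     0   128   332 29591] [ 0.555  -0.3225  0.0597]
[367.772361  70.138195] [ 339   43   58   55 2482] [ 0.5728 -0.1717  0.0597]
[189.23153198 102.24541398] [ 164   76   51   54 2017] [ 0.5502 -0.0711  0.0597]
[ 61.359375   272.08942819] [  23  226   73   96 3008] [0.436  0.0343 0.0597]
[333.08974359 248.2542735 ] [308 235  49  29 936] [ 0.4692 -0.1603  0.0597]
[499.58241758 457.61538462] [484 449  32  20 182] [ 0.2861 -0.3251  0.0597]
```

View pics/w1.png

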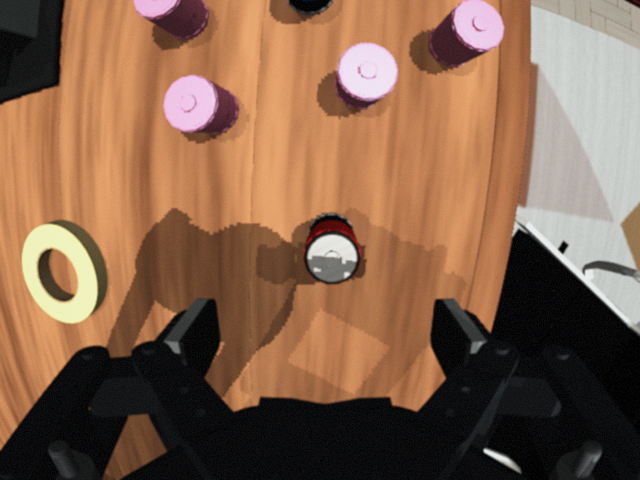

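```bash
python3 - <<'E'
from h import *
d,t,s=load('w1'),load('top0'),load('scene0'); p=(332.3,258.5)
print(plane(d,*p,.0597),cross(ray(d,*p),ray(t,417.2,291.15)),cross(ray(d,*p),ray(s,294.7,358)))
A=R.from_rotvec(d['obs']['tool_rot']).as_matrix(); print(A.round(3))
o=status.get_obs(); print(o['t'],o['tool_pos'],A.T@(np.array([.462,-.162,.100])-o['tool_pos']))
E
```

```text
[ 0.46293293 -0.16036941  0.0597    ] (array([ 0.46024042, -0.16203523,  0.05312036]), np.float64(0.0030338686058069154)) (array([ 0.46221086, -0.1602319 ,  0.05836627]), np.float64(0.000690761509709328))
[[ 0.997  0.072 -0.002]
 [ 0.072 -0.997  0.004]
 [-0.002 -0.004 -1.   ]]
1.3667 [ 0.4599348  -0.16035984  0.19943804] [0.00213212 0.00217398 0.09942638]
```

arm_command:
  increments:
    - {"slide": [0.002,0.001,0.035],"spin": 0,"gripper": 1}
    - {"slide": [0.002,0.001,0.07],"spin": 0,"gripper": 1}
    - {"slide": [0.002,0.001,0.097],"spin": 0,"gripper": 1}
    - {"slide": [0.002,0.001,0.097],"spin": 0,"gripper": -1}
    - {"slide": [0.002,0.001,0.097],"spin": 0,"gripper": -1}
    - {"slide": [0.002,0.001,0.097],"spin": 0,"gripper": -1}
    - {"slide": [0.002,0.001,0.097],"spin": 0,"gripper": -1}
    - {"slide": [0.002,0.001,0.097],"spin": 0,"gripper": -1}
  newtons: 25

```text
t: 2.03
tool_pos: [0.4633, -0.1651, 0.1067]
tool_rot: [3.137, 0.104, 0.007]
contact_force: [-0.7, 0.1, 3.0]
opening: 0.0333
grip_force: 26.6
```

arm_command:
  increments:
    - {"slide": [0.0,0.0,-0.02],"spin": 0,"gripper": -1}
    - {"slide": [0.005,-0.01,-0.05],"spin": 0,"gripper": -1}
    - {"slide": [0.015,-0.035,-0.08],"spin": 0,"gripper": -1}
    - {"slide": [0.025,-0.063,-0.11],"spin": 0,"gripper": -1}
    - {"slide": [0.035,-0.09,-0.14],"spin": 0,"gripper": -1}
    - {"slide": [0.045,-0.12,-0.165],"spin": 0,"gripper": -1}
    - {"slide": [0.055,-0.15,-0.19],"spin": 0,"gripper": -1}
    - {"slide": [0.065,-0.18,-0.215],"spin": 0,"gripper": -1}

```text
t: 2.7
tool_pos: [0.5147, 0.0213, 0.3218]
tool_rot: [3.139, 0.104, 0.005]
contact_force: [1.5, -0.5, -1.9]
opening: 0.033
grip_force: 26.4
```

arm_command:
  increments:
    - {"slide": [0.008,-0.028,-0.02],"spin": 0,"gripper": -1}
    - {"slide": [0.016,-0.056,-0.04],"spin": 0,"gripper": -1}
    - {"slide": [0.024,-0.084,-0.055],"spin": 0,"gripper": -1}
    - {"slide": [0.032,-0.109,-0.063],"spin": 0,"gripper": -1}
    - {"slide": [0.032,-0.109,-0.063],"spin": 0,"gripper": -1}
    - {"slide": [0.032,-0.109,-0.063],"spin": 0,"gripper": -1}

```text
t: 3.2
tool_pos: [0.5394, 0.1317, 0.3835]
tool_rot: [3.139, 0.108, 0.004]
contact_force: [0.9, -1.3, -2.6]
opening: 0.0331
grip_force: 26.5
```

```bash
python3 - <<'E'
from h import *
d=grab('wrist','w2'); o=d['obs']; A=R.from_rotvec(o['tool_rot']).as_matrix(); print(o['t'],o['tool_pos'],A.round(3),o['contact_force'])
E
```

```text
3.2 [0.53937989 0.13170252 0.38346021] [[ 0.998  0.069  0.002]
 [ 0.069 -0.998 -0.   ]
 [ 0.002  0.    -1.   ]] [ 0.87968193 -1.34669294 -2.55592374]
```

View pics/w2.png

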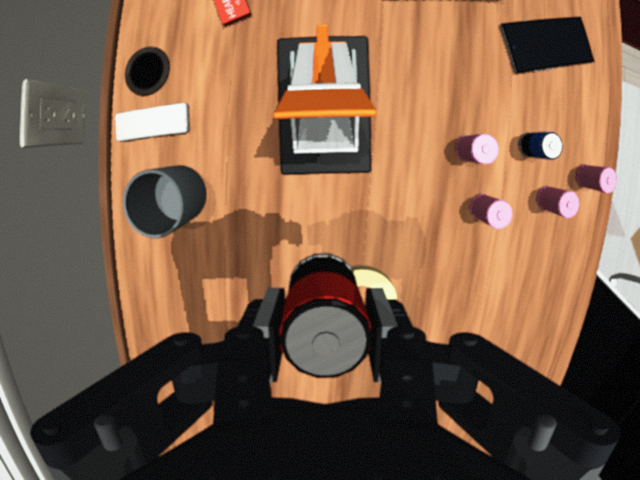

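```bash
python3 - <<'E'
from h import *
d,t=load('w2'),load('top0')
f=[plane(d,*q,.01) for q in((277.5,37),(369.5,36.5),(281.5,173),(371,172))]
print(np.round(f,4),np.mean(f,0).round(4)); f=np.array(f)
print('len',np.linalg.norm(f[0]-f[2]),np.linalg.norm(f[1]-f[3]),np.linalg.norm(f[0]-f[1]),np.linalg.norm(f[2]-f[3]))
for q in((275,115),(376,113.5)): print('cap',plane(d,*q,.259).round(4))
for a,b in(((275,115),(266.3,202.5)),((376,113.5),(293.8,201.5))): print('cap tri',cross(ray(d,*a),ray(t,*b)))
for q in((291.5,150.5),(359.5,151.5)): print('front wall',plane(d,*q,.163).round(4))
for q in((290,89),(360,87)): print('rear wall',plane(d,*q,.1875).round(4))
E
```

```text
[[0.7379 0.2037 0.01  ]
 [0.746  0.0946 0.01  ]
 [0.5715 0.1875 0.01  ]
 [0.5802 0.081  0.01  ]] [0.6589 0.1417 0.01  ]
len 0.1671677981669477 0.16633141416726183 0.10933968583520896 0.10688919097470864
cap [0.622  0.1648 0.259 ]
cap [0.6265 0.1127 0.259 ]
cap tri (array([0.62480608, 0.16844274, 0.21874522]), np.float64(0.0038756120395343698))
cap tri (array([0.62757227, 0.10981418, 0.2293437 ]), np.float64(0.003998881368637086))
front wall [0.602  0.1635 0.163 ]
front wall [0.6049 0.1109 0.163 ]
rear wall [0.6467 0.1653 0.1875]
rear wall [0.6516 0.1162 0.1875]
```

arm_command:
  increments:
    - {"slide": [0.03,0,0],"spin": 0,"gripper": -1}
    - {"slide": [0.06,0,0],"spin": -1,"gripper": -1}
    - {"slide": [0.09,-0.001,0],"spin": -1,"gripper": -1}
    - {"slide": [0.116,-0.001,0],"spin": -1,"gripper": -1}
    - {"slide": [0.116,-0.001,0],"spin": -1,"gripper": -1}
    - {"slide": [0.116,-0.001,0],"spin": -1,"gripper": -1}

```text
t: 3.75
tool_pos: [0.6553, 0.1379, 0.38]
tool_rot: [3.138, 0.129, -0.005]
contact_force: [-0.4, 0.2, -0.0]
opening: 0.0333
grip_force: 26.5
```

```bash
python3 - <<'E'
from h import *
d=grab('wrist','w3'); s=grab('scene','s3'); o=d['obs']; A=R.from_rotvec(o['tool_rot']).as_matrix(); print(o['t'],o['tool_pos'],A.round(3),o['contact_force'])
a=d['frame']; b=cv2.resize(s['frame'][120:270,250:410],(640,600))[:, :]
cv2.imwrite('pics/v3.png',cv2.resize(np.hstack([a,cv2.resize(b,(512,480))]),(800,333))[:,:,::-1])
E
```

```text
3.75 [0.65530072 0.13785074 0.38000635] [[ 0.997  0.082 -0.003]
 [ 0.082 -0.997 -0.001]
 [-0.003  0.    -1.   ]] [-0.4462185   0.23350646 -0.02813489]
```

View pics/v3.png

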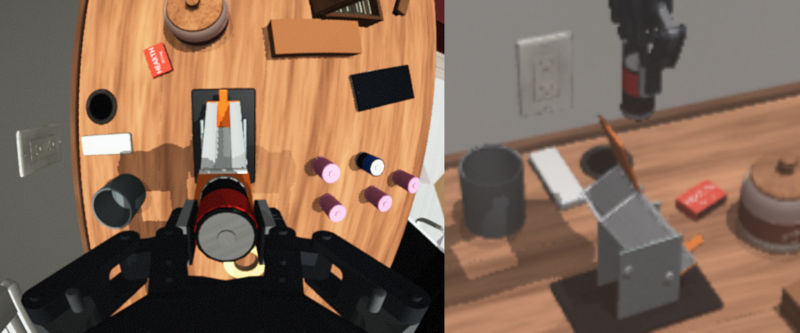

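```bash
python3 - <<'E'
from h import *
d=load('w3'); H=cv2.cvtColor(d['frame'],cv2.COLOR_RGB2HSV).astype(int)
c=d['frame'][215:335,240:400]; cv2.imwrite('pics/v4.png',cv2.resize(c,None,fx=5,fy=5,interpolation=cv2.INTER_CUBIC)[:,:,::-1])
E
```

```text
(no output)
```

View pics/v4.png

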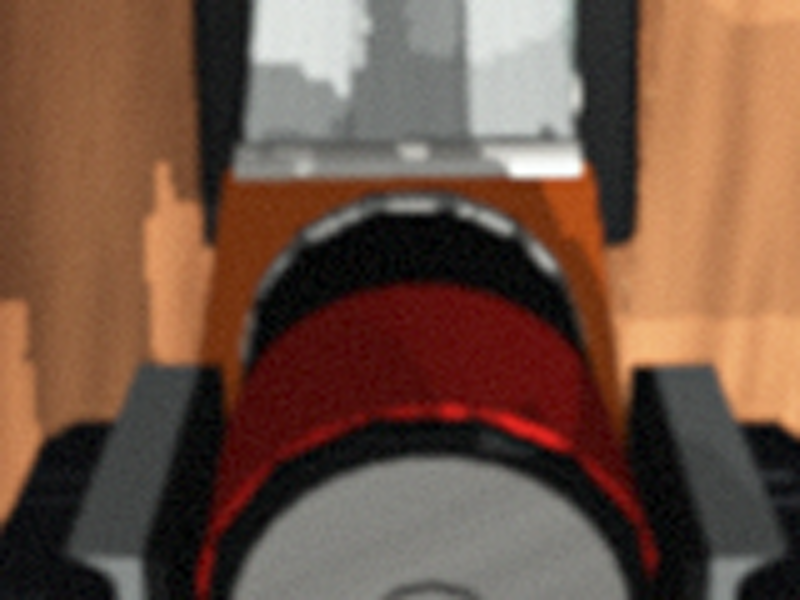

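```bash
python3 - <<'E'
from h import *
d,e,t=load('w3'),load('w2'),load('top0')
print(plane(d,322.4,250.8,.1875),plane(e,325,88,.1875),cross(ray(d,322.4,250.8),ray(e,325,88)))
f=[plane(d,240+x/5,215+y/5,.01) for x,y in((215,242),(622,242))]; print('foot near corners',f)
o=status.get_obs(); print(o['tool_pos'])
E
```

```text
[0.64594365 0.14038431 0.1875    ] [0.64885425 0.14076743 0.1875    ] (array([0.64785442, 0.14059433, 0.19395815]), np.float64(0.00020150642562311244))
foot near corners [array([0.57271879, 0.18520727, 0.01      ]), array([0.58118036, 0.08369424, 0.01      ])]
[0.65434007 0.13846101 0.38138723]
```

arm_command:
  increments:
    - {"slide": [0,-0.0015,0.014],"spin": 0,"gripper": -1}
    - {"slide": [0,-0.0015,0.028],"spin": 0,"gripper": -1}
    - {"slide": [-0.006,-0.0015,0.028],"spin": 0,"gripper": -1}
    - {"slide": [-0.012,-0.0015,0.028],"spin": 0,"gripper": -1}
    - {"slide": [-0.018,-0.0015,0.028],"spin": 0,"gripper": -1}
    - {"slide": [-0.024,-0.0015,0.028],"spin": 0,"gripper": -1}
    - {"slide": [-0.03,-0.0015,0.028],"spin": 0,"gripper": -1}
    - {"slide": [-0.036,-0.0015,0.028],"spin": 0,"gripper": -1}
  newtons: 20

```text
t: 4.52
tool_pos: [0.6191, 0.138, 0.3554]
tool_rot: [-3.139, -0.132, -0.007]
contact_force: [5.2, 1.2, -1.6]
opening: 0.0332
grip_force: 23.2
```

```bash
python3 - <<'E'
from h import *
d=grab('wrist','w4'); s=grab('scene','s4'); o=d['obs']; print(o['t'],o['tool_pos'],o['contact_force'],o['grip_force'],o['opening'])
b=cv2.resize(s['frame'][120:250,270:400],(500,500)); a=cv2.resize(d['frame'][180:420,205:445],(300,300))
c=np.zeros((500,800,3),np.uint8); c[:,300:]=b; c[:300,:300]=a; cv2.imwrite('pics/v5.png',c[:,:,::-1])
E
```

```text
4.5167 [0.61906573 0.13801966 0.35537386] [ 5.19382351  1.17580826 -1.60553049] 23.23654532432556 0.033247858999913775
```

View pics/v5.png

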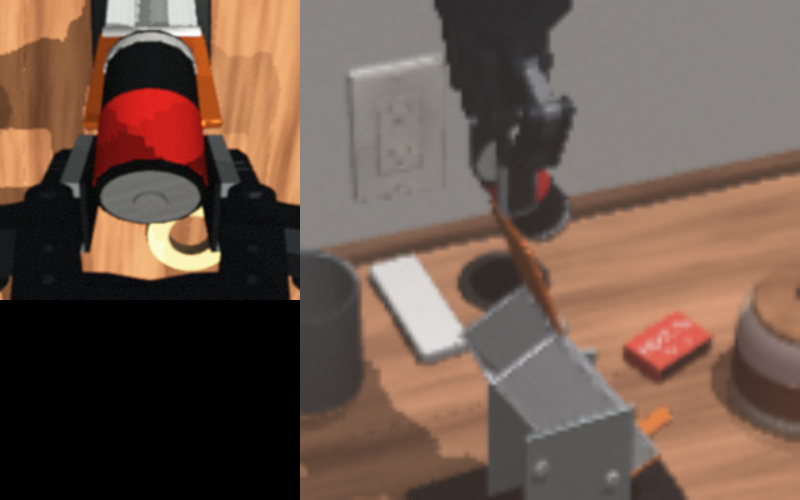

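```bash
python3 - <<'E'
from h import *
d=load('w4'); M=np.linalg.inv(d['mount']); f=240/np.tan(np.radians(d['vfov'])/2)
def px(p):
    c=M@np.array([*p,1]); th=np.arctan2(np.hypot(c[0],c[1]),-c[2]); r=f*th/np.hypot(c[0],c[1]); return d['cx']+r*c[0],d['cy']-r*c[1]
for a in(.047,.050,.053):
  for g in range(15,46,5):
    k=np.radians(g); s,c=np.sin(k),np.cos(k)
    print(a,g,'bottom far',round(px((a*s+.017*c,0,.054+a*c-.017*s))[1]),'top c',round(px((-(.0595-a)*s,0,.054-(.0595-a)*c))[1]))
E
```

```text
0.047 15 bottom far 233 top c 357
0.047 20 bottom far 227 top c 359
0.047 25 bottom far 221 top c 361
0.047 30 bottom far 216 top c 362
0.047 35 bottom far 211 top c 363
0.047 40 bottom far 207 top c 364
0.047 45 bottom far 204 top c 365
0.05 15 bottom far 230 top c 351
0.05 20 bottom far 223 top c 352
0.05 25 bottom far 217 top c 354
0.05 30 bottom far 211 top c 355
0.05 35 bottom far 206 top c 356
0.05 40 bottom far 202 top c 357
0.05 45 bottom far 198 top c 357
0.053 15 bottom far 227 top c 345
0.053 20 bottom far 220 top c 346
0.053 25 bottom far 213 top c 347
0.053 30 bottom far 207 top c 348
0.053 35 bottom far 201 top c 348
0.053 40 bottom far 196 top c 349
0.053 45 bottom far 192 top c 349
```

arm_command:
  increments:
    - {"slide": [0,0,-0.014],"spin": 0,"gripper": -1}
    - {"slide": [0,0,-0.028],"spin": 0,"gripper": -1}
    - {"slide": [-0.03,0,-0.028],"spin": 0,"gripper": -1}
    - {"slide": [-0.06,0,-0.028],"spin": 0,"gripper": -1}
    - {"slide": [-0.082,0,-0.028],"spin": 0,"gripper": -1}
    - {"slide": [-0.082,0,-0.028],"spin": 0,"gripper": -1}

```text
t: 5.12
tool_pos: [0.5346, 0.1312, 0.384]
tool_rot: [-3.139, -0.133, 0.001]
contact_force: [1.3, 0.9, -2.2]
opening: 0.0338
grip_force: 23.3
```

arm_command:
  increments:
    - {"slide": [0.01,0,0.0175],"spin": 0,"gripper": -1}
    - {"slide": [0.022,0,0.038],"spin": 0,"gripper": -1}
    - {"slide": [0.034,0,0.059],"spin": 0,"gripper": -1}
    - {"slide": [0.046,0,0.08],"spin": 0,"gripper": -1}
    - {"slide": [0.058,0,0.1],"spin": 0,"gripper": -1}
    - {"slide": [0.058,0,0.1],"spin": 0,"gripper": -1}

```text
t: 5.62
tool_pos: [0.5949, 0.1357, 0.2775]
tool_rot: [3.138, 0.131, -0.013]
contact_force: [-0.3, 0.1, -3.3]
opening: 0.0332
grip_force: 23.2
```

```bash
python3 - <<'E'
from h import *
d=grab('wrist','w5'); s=grab('scene','s5'); o=d['obs']; print(o['t'],o['tool_pos'],o['contact_force'],o['grip_force'],o['opening'])
b=cv2.resize(s['frame'][130:250,280:400],(480,480)); a=cv2.resize(d['frame'][120:420,205:445],(320,400))
c=np.zeros((480,800,3),np.uint8); c[:,320:]=b; c[:400,:320]=a; cv2.imwrite('pics/v6.png',c[:,:,::-1])
E
```

```text
5.6167 [0.59493135 0.13569806 0.27747222] [-0.31834785  0.11430456 -3.25286865] 23.180014193058014 0.03321883239567053
```

View pics/v6.png

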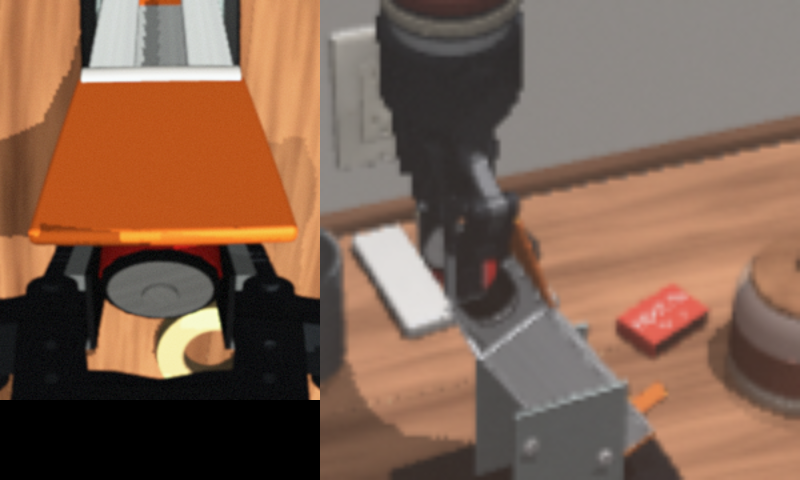

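```bash
python3 - <<'E'
from h import *
d=load('w5')
for z in(.252,.259,.266):
  a,b=[plane(d,*q,z) for q in((227.5,294.7),(427.7,294.2))]; print(z,a.round(4),b.round(4),np.linalg.norm(a-b).round(4))
A=R.from_rotvec(d['obs']['tool_rot']).as_matrix(); print(A.round(3))
E
```

```text
0.252 [0.6198 0.1669 0.252 ] [0.6247 0.1102 0.252 ] 0.0569
0.259 [0.623  0.1651 0.259 ] [0.6276 0.1127 0.259 ] 0.0527
0.266 [0.6263 0.1633 0.266 ] [0.6305 0.1151 0.266 ] 0.0485
[[ 0.996  0.084 -0.008]
 [ 0.084 -0.997 -0.001]
 [-0.008  0.    -1.   ]]
```

arm_command:
  increments:
    - {"slide": [0.0035,0,0.006],"spin": 0,"gripper": -1}
    - {"slide": [0.0075,0,0.013],"spin": 0,"gripper": -1}
    - {"slide": [0.0075,0,0.013],"spin": 0,"gripper": -1}
    - {"slide": [0.0075,0,0.013],"spin": 0,"gripper": -1}

```text
t: 6.05
tool_pos: [0.6025, 0.1366, 0.2691]
tool_rot: [3.139, 0.132, -0.0]
contact_force: [0.4, 1.5, -1.6]
opening: 0.0334
grip_force: 23.2
```

```bash
python3 - <<'E'
from h import *
d=grab('wrist','w6'); s=grab('scene','s6'); o=d['obs']; print(o['t'],o['tool_pos'],o['contact_force'],o['grip_force'],o['opening'],status.get_obs()['tool_pos'])
b=cv2.resize(s['frame'][130:250,280:400],(480,480)); a=cv2.resize(d['frame'][120:420,205:445],(320,400))
c=np.zeros((480,800,3),np.uint8); c[:,320:]=b; c[:400,:320]=a; cv2.imwrite('pics/v7.png',c[:,:,::-1])
E
```

```text
6.05 [0.60252036 0.13657942 0.26911394] [ 0.44152514  1.48809741 -1.56924885] 23.18002760410309 0.033370664920391334 [0.60258425 0.13659862 0.2694515 ]
```

arm_command:
  increments:
    - {"slide": [0.002,0,0.0035],"spin": 0,"gripper": -1}
    - {"slide": [0.002,0,0.0035],"spin": 0,"gripper": -1}
    - {"slide": [0.002,0,0.0035],"spin": 0,"gripper": 0.3}
    - {"slide": [0.002,0,0.0035],"spin": 0,"gripper": 0.3}
    - {"slide": [0.002,0,0.0035],"spin": 0,"gripper": 0.3}
    - {"slide": [0.002,0,0.0035],"spin": 0,"gripper": 0.3}
    - {"slide": [0.002,0,0.0035],"spin": 0,"gripper": 0.3}

```text
t: 6.73
tool_pos: [0.6047, 0.1371, 0.2663]
tool_rot: [-3.138, -0.132, -0.002]
contact_force: [-3.7, 2.1, 6.1]
opening: 0.0557
grip_force: 0.0
```

```bash
python3 - <<'E'
from h import *
d=grab('wrist','w7'); s=grab('scene','s7'); o=d['obs']; print(o['t'],o['tool_pos'],o['contact_force'],o['grip_force'],o['opening'])
for g in('w6','w7','s6','s7'):
    H=cv2.cvtColor(load(g)['frame'],cv2.COLOR_RGB2HSV).astype(int); m=((H[...,0]<5)|(H[...,0]>175))&(H[...,1]>180)&(H[...,2]>60)
    n=m[120:420,205:445] if g[0]=='w' else m[160:260,300:370]; print(g,n.sum(), np.argwhere(n).mean(0) if n.any() else '')
b=cv2.resize(s['frame'][130:250,280:400],(480,480)); a=cv2.resize(d['frame'][120:420,205:445],(320,400))
c=np.zeros((480,800,3),np.uint8); c[:,320:]=b; c[:400,:320]=a; cv2.imwrite('pics/v8.png',c[:,:,::-1])
E
```

```text
6.7333 [0.60474701 0.13713998 0.26630949] [-3.66560707  2.08767474  6.07734454] 0.0 0.05574036452910433
w6 0 
w7 488 [  8.13729508 121.02663934]
s6 0 
s7 0
```

```bash
cat >> h.py <<'E'
c_,s_=np.cos(np.radians(4.8)),np.sin(np.radians(4.8)); MO=np.array([.6253,.1387,.175])
TX=np.array([.866*c_,.866*s_,.5]); TZ=np.array([-.5*c_,-.5*s_,.866]); TY=np.cross(TZ,TX)
def slotw(d,u,v,off=.017):
    p,w=ray(d,u,v); k=((MO-p)@TX+off)/(w@TX); q=p+k*w-MO; return .15+q@TZ,q@TY
E
python3 - <<'E'
from h import *
d=load('w7'); H=cv2.cvtColor(d['frame'],cv2.COLOR_RGB2HSV).astype(int)
for x in(322,326,330): print(x,[tuple(H[y,x]) for y in range(60,200,8)])
m=((H[...,0]<5)|(H[...,0]>175))&(H[...,1]>180)&(H[...,2]>60); m[:90]=0; P=np.argwhere(m[:250,205:445]); print(P.min(0)+[0,205],P.max(0)+[0,205])
print([np.round(slotw(d,326,y),4) for y in(100,110,120,128,136,145,160,170)],status.get_obs()['contact_force'])
E
```

```text
322 [(np.int64(14), np.int64(211), np.int64(243)), (np.int64(14), np.int64(210), np.int64(243)), (np.int64(14), np.int64(210), np.int64(244)), (np.int64(14), np.int64(211), np.int64(243)), (np.int64(14), np.int64(210), np.int64(244)), (np.int64(9), np.int64(93), np.int64(200)), (np.int64(85), np.int64(67), np.int64(23)), (np.int64(1), np.int64(218), np.int64(184)), (np.int64(0), np.int64(221), np.int64(213)), (np.int64(1), np.int64(218), np.int64(215)), (np.int64(21), np.int64(8), np.int64(211)), (np.int64(37), np.int64(10), np.int64(219)), (np.int64(30), np.int64(7), np.int64(226)), (np.int64(20), np.int64(12), np.int64(132)), (np.int64(20), np.int64(15), np.int64(102)), (np.int64(90), np.int64(9), np.int64(108)), (np.int64(80), np.int64(7), np.int64(111)), (np.int64(60), np.int64(5), np.int64(109))]
326 [(np.int64(14), np.int64(206), np.int64(244)), (np.int64(14), np.int64(214), np.int64(242)), (np.int64(13), np.int64(212), np.int64(243)), (np.int64(14), np.int64(210), np.int64(244)), (np.int64(14), np.int64(212), np.int64(244)), (np.int64(8), np.int64(76), np.int64(181)), (np.int6
[... 904 characters left out ...]
.int64(1), np.int64(225), np.int64(206)), (np.int64(1), np.int64(221), np.int64(208)), (np.int64(26), np.int64(10), np.int64(177)), (np.int64(23), np.int64(7), np.int64(145)), (np.int64(30), np.int64(10), np.int64(125)), (np.int64(30), np.int64(10), np.int64(123)), (np.int64(30), np.int64(9), np.int64(135)), (np.int64(83), np.int64(7), np.int64(137)), (np.int64(78), np.int64(9), np.int64(136)), (np.int64(60), np.int64(2), np.int64(103))]
[115 311] [139 341]
[array([0.0189, 0.0012]), array([0.0362, 0.0012]), array([0.0516, 0.0012]), array([0.0628, 0.0012]), array([0.073 , 0.0012]), array([0.0837, 0.0012]), array([0.0995, 0.0012]), array([0.109 , 0.0012])] [-4.2749971   1.14279282  5.16696637]
```

arm_command:
  increments:
    - {"slide": [-0.006,0,-0.01],"spin": 0,"gripper": 0.3}
    - {"slide": [-0.02,0,-0.034],"spin": 0,"gripper": 0.3}
    - {"slide": [-0.036,0,-0.062],"spin": 0,"gripper": 0.3}
    - {"slide": [-0.05,0,-0.086],"spin": 0,"gripper": 1}
    - {"slide": [-0.05,0.02,-0.1],"spin": 0,"gripper": 1}
    - {"slide": [-0.05,0.02,-0.1],"spin": 0,"gripper": 1}

```text
t: 7.33
tool_pos: [0.5572, 0.111, 0.3706]
tool_rot: [3.137, 0.129, 0.014]
contact_force: [0.6, 0.1, 1.2]
opening: 0.0848
grip_force: 0.0
```

```bash
python3 - <<'E'
from h import *
d=grab('wrist','w8'); o=d['obs']; A=R.from_rotvec(o['tool_rot']).as_matrix(); print(o['t'],o['tool_pos'],o['contact_force'],o['opening'],A.T@(np.array([.6395,-.1333,.2])-o['tool_pos']))
t=grab('top','t8')
b=cv2.resize(t['frame'][165:245,255:325],(420,480)); a=cv2.resize(d['frame'][:240,230:420],(380,480))
cv2.imwrite('pics/v9.png',np.hstack([a,b])[:,:,::-1])
E
```

```text
7.3333 [0.55715129 0.11095609 0.37060623] [0.55937846 0.1200449  1.15577133] 0.08480216696821917 [0.06051772 0.2498582  0.17163134]
```

View pics/v9.png

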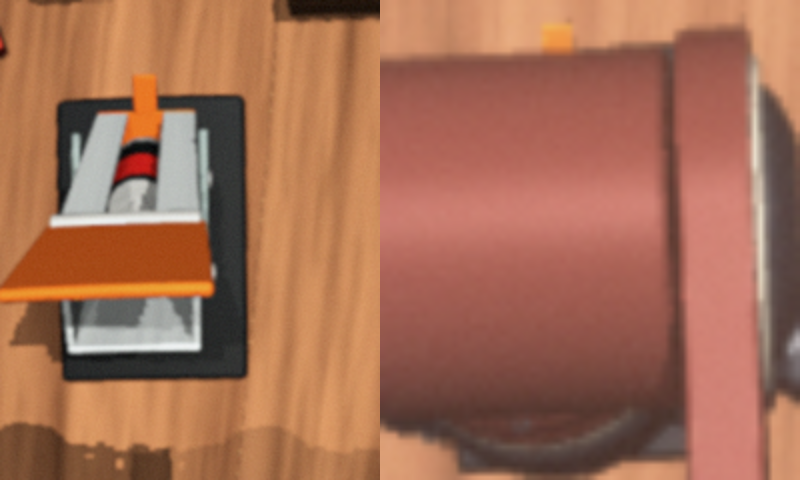

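arm_command:
  increments:
    - {"slide": [0,0.035,0.005],"spin": 0,"gripper": 1}
    - {"slide": [0.005,0.07,0.015],"spin": 0,"gripper": 1}
    - {"slide": [0.015,0.105,0.03],"spin": 0,"gripper": 1}
    - {"slide": [0.025,0.135,0.05],"spin": 0,"gripper": 1}
    - {"slide": [0.035,0.165,0.075],"spin": 0,"gripper": 1}
    - {"slide": [0.045,0.195,0.1],"spin": 0,"gripper": 1}
    - {"slide": [0.053,0.222,0.125],"spin": 0,"gripper": 1}
    - {"slide": [0.06,0.25,0.15],"spin": 0,"gripper": 1}

```text
t: 8.1
tool_pos: [0.6368, -0.1321, 0.2116]
tool_rot: [-3.137, -0.132, 0.005]
contact_force: [0.9, -0.1, -0.3]
opening: 0.0855
grip_force: 0.0
```

arm_command:
  increments:
    - {"slide": [0,0,0.02],"spin": 0,"gripper": 1}
    - {"slide": [0,0,0.02],"spin": 0,"gripper": 1}
    - {"slide": [0,0,0.02],"spin": 0,"gripper": 1}

```text
t: 8.35
tool_pos: [0.6357, -0.1307, 0.1919]
tool_rot: [-3.136, -0.131, 0.009]
contact_force: [-0.3, 0.3, 0.1]
opening: 0.0853
grip_force: 0.0
```

```bash
python3 - <<'E'
from h import *
d=grab('wrist','w9'); o=d['obs']; A=R.from_rotvec(o['tool_rot']).as_matrix(); print(o['t'],o['tool_pos'],A.round(3)[:,0])
F=d['frame'].astype(int); H=cv2.cvtColor(d['frame'],cv2.COLOR_RGB2HSV).astype(int)
sub=((H[...,1]<70)&(H[...,2]>90)).astype(np.uint8); n,l,st,c=cv2.connectedComponentsWithStats(sub)
for i in range(1,n):
    if st[i,4]>100: print('grey',c[i].round(1),st[i])
b=((H[...,0]>105)&(H[...,0]<130)&(H[...,1]>120)&(H[...,2]>30)).astype(np.uint8); n,l,st,c=cv2.connectedComponentsWithStats(b)
for i in range(1,n):
    if st[i,4]>60: print('blue',c[i].round(1),st[i])
E
```

```text
8.35 [ 0.63570851 -0.13069529  0.19186302] [ 0.996  0.084 -0.006]
grey [593.1 211.6] [  521    18   119   401 29436]
grey [331.3 254.3] [ 306  231   52   48 1962]
grey [497.5 306.6] [485 286  26  44 762]
grey [373.8 375.2] [361 369  26  11 105]
grey [216.9 380.1] [207 371  21  20 227]
blue [330.3 226.4] [305 216  55  34 566]
```

```bash
python3 - <<'E'
from h import *
d=load('w9'); p=plane(d,331.7,254.7,.0597); s,t=load('scene0'),load('top0')
print(p,cross(ray(d,331.7,254.7),ray(s,371.1,325.1)),cross(ray(d,331.7,254.7),ray(t,405.2,212.85)))
o=status.get_obs(); A=R.from_rotvec(o['tool_rot']).as_matrix(); print(o['t'],o['tool_pos'],A.T@(p-o['tool_pos']),A.T@(np.array([.6395,-.1333,.104])-o['tool_pos']))
E
```

```text
[ 0.64205545 -0.13217057  0.0597    ] (array([ 0.64139636, -0.1319098 ,  0.0587417 ]), np.float64(0.0009231455171116725)) (array([ 0.63952785, -0.13395664,  0.05273209]), np.float64(0.0030678493840889005))
8.4 [ 0.63675833 -0.13058236  0.19433127] [0.00542382 0.002191   0.13461777] [0.00269002 0.00304754 0.0903223 ]
```

arm_command:
  increments:
    - {"slide": [0.004,0.0025,0.035],"spin": 0,"gripper": 1}
    - {"slide": [0.004,0.0025,0.07],"spin": 0,"gripper": 1}
    - {"slide": [0.004,0.0025,0.0905],"spin": 0,"gripper": 1}
    - {"slide": [0.004,0.0025,0.0905],"spin": 0,"gripper": -1}
    - {"slide": [0.004,0.0025,0.0905],"spin": 0,"gripper": -1}
    - {"slide": [0.004,0.0025,0.0905],"spin": 0,"gripper": -1}
    - {"slide": [0.004,0.0025,0.0905],"spin": 0,"gripper": -1}
    - {"slide": [0.004,0.0025,0.0905],"spin": 0,"gripper": -1}
  newtons: 25

```text
t: 9.07
tool_pos: [0.6433, -0.1339, 0.1086]
tool_rot: [3.137, 0.132, 0.009]
contact_force: [-0.7, 1.1, 4.6]
opening: 0.0333
grip_force: 25.7
```

```bash
python3 - <<'E'
from h import *
o=status.get_obs(); print(o['t'],o['tool_pos'],o['opening'],o['grip_force'],o['contact_force'],o['tool_rot'])
E
```

```text
9.0667 [ 0.64331079 -0.13388979  0.10859958] 0.03325396879517933 25.657951533794403 [-0.69259259  1.1323034   4.5918221 ] [3.13700642 0.13225471 0.008527  ]
```

arm_command:
  increments:
    - {"slide": [0,0,-0.03],"spin": 0,"gripper": -1}
    - {"slide": [0,-0.01,-0.065],"spin": 0,"gripper": -1}
    - {"slide": [0.003,-0.03,-0.1],"spin": 0,"gripper": -1}
    - {"slide": [0.006,-0.05,-0.135],"spin": 0,"gripper": -1}
    - {"slide": [0.01,-0.075,-0.165],"spin": 0,"gripper": -1}
    - {"slide": [0.014,-0.105,-0.19],"spin": 0,"gripper": -1}
    - {"slide": [0.018,-0.135,-0.215],"spin": 0,"gripper": -1}
    - {"slide": [0.022,-0.165,-0.24],"spin": 0,"gripper": -1}

```text
t: 9.73
tool_pos: [0.6492, 0.0339, 0.3479]
tool_rot: [3.139, 0.131, 0.004]
contact_force: [0.2, 0.1, -1.8]
opening: 0.0333
grip_force: 25.4
```

arm_command:
  increments:
    - {"slide": [0.004,-0.03,-0.02],"spin": 0,"gripper": -1}
    - {"slide": [0.008,-0.065,-0.0335],"spin": 0,"gripper": -1}
    - {"slide": [0.012,-0.09,-0.0335],"spin": 0,"gripper": -1}
    - {"slide": [0.0125,-0.107,-0.0335],"spin": 0,"gripper": -1}
    - {"slide": [0.0125,-0.107,-0.0335],"spin": 0,"gripper": -1}
    - {"slide": [0.0125,-0.107,-0.0335],"spin": 0,"gripper": -1}

```text
t: 10.23
tool_pos: [0.6527, 0.1411, 0.3793]
tool_rot: [3.138, 0.134, 0.002]
contact_force: [0.4, -0.0, -1.4]
opening: 0.0331
grip_force: 25.4
```

```bash
python3 - <<'E'
from h import *
d=grab('wrist','w10'); o=d['obs']; print(o['t'],o['tool_pos'],o['tool_rot'],o['contact_force'],o['grip_force'])
import time
for i in range(3): grab('wrist','x'); print(load('x')['obs']['tool_pos'])
# hinge strip & cap orange extents vs w3
for g in('w3','w10'):
    F=load(g)['frame']; H=cv2.cvtColor(F,cv2.COLOR_RGB2HSV).astype(int); m=(H[...,0]>7)&(H[...,0]<16)&(H[...,1]>205)&(H[...,2]>90)
    print(g,[(y,np.flatnonzero(m[y,260:390])[[0,-1]]+260) for y in(254,260,266,272,278,284) if m[y,260:390].any()])
    print([(y,int(F[y,322].sum())) for y in range(238,262,2)])
E
```

```text
10.2333 [0.65269427 0.14105141 0.37925825] [3.13826103e+00 1.34488290e-01 1.70652668e-03] [ 0.40066524 -0.04735219 -1.37994056] 25.356684029102325
[0.65280524 0.14013506 0.37893634]
[0.6528946  0.13956084 0.37868637]
[0.65293887 0.13927738 0.37855732]
w3 [(254, array([285, 358])), (260, array([284, 359])), (266, array([284, 359])), (272, array([283, 360])), (278, array([281, 360])), (284, array([281, 361]))]
[(238, 359), (240, 358), (242, 323), (244, 487), (246, 513), (248, 413), (250, 292), (252, 183), (254, 305), (256, 437), (258, 72), (260, 33)]
w10 [(254, array([289, 363])), (260, array([289, 363])), (266, array([288, 364])), (272, array([287, 365])), (278, array([286, 366])), (284, array([286, 367]))]
[(238, 358), (240, 321), (242, 448), (244, 621), (246, 611), (248, 361), (250, 184), (252, 175), (254, 186), (256, 251), (258, 492), (260, 116)]
```

arm_command:
  increments:
    - {"slide": [0.001,0,0.012],"spin": 0,"gripper": -1}
    - {"slide": [0.001,0,0.024],"spin": 0,"gripper": -1}
    - {"slide": [-0.005,0,0.024],"spin": 0,"gripper": -1}
    - {"slide": [-0.011,0,0.024],"spin": 0,"gripper": -1}
    - {"slide": [-0.017,0,0.024],"spin": 0,"gripper": -1}
    - {"slide": [-0.023,0,0.024],"spin": 0,"gripper": -1}
    - {"slide": [-0.029,0,0.024],"spin": 0,"gripper": -1}
    - {"slide": [-0.0345,0,0.024],"spin": 0,"gripper": -1}
  newtons: 20

```text
t: 11.1
tool_pos: [0.6186, 0.1374, 0.3558]
tool_rot: [3.139, 0.132, 0.007]
contact_force: [6.3, 1.3, -1.0]
opening: 0.033
grip_force: 24.4
```

```bash
python3 - <<'E'
from h import *
d=grab('wrist','w11'); o=d['obs']; print(o['t'],o['tool_pos'],o['tool_rot'],o['contact_force'],o['grip_force'])
for g in('w4','w11'):
    F=load(g)['frame']; col=F[190:400,322].astype(int).sum(1); print(g,[(190+i,int(col[i])) for i in range(0,210,4)])
E
```

```text
11.1 [0.61862255 0.13737583 0.3557782 ] [3.13881351 0.13185048 0.00652173] [ 6.33633048  1.33104928 -0.98579803] 24.381278157234192
w4 [(190, 355), (194, 356), (198, 356), (202, 534), (206, 467), (210, 552), (214, 78), (218, 57), (222, 44), (226, 52), (230, 66), (234, 51), (238, 42), (242, 68), (246, 64), (250, 152), (254, 294), (258, 300), (262, 275), (266, 292), (270, 289), (274, 287), (278, 262), (282, 263), (286, 249), (290, 250), (294, 264), (298, 157), (302, 155), (306, 158), (310, 42), (314, 44), (318, 338), (322, 339), (326, 327), (330, 338), (334, 282), (338, 330), (342, 332), (346, 326), (350, 332), (354, 321), (358, 252), (362, 299), (366, 374), (370, 433), (374, 530), (378, 539), (382, 541), (386, 542), (390, 551), (394, 547), (398, 542)]
w11 [(190, 357), (194, 365), (198, 340), (202, 195), (206, 573), (210, 468), (214, 53), (218, 69), (222, 79), (226, 56), (230, 68), (234, 67), (238, 62), (242, 61), (246, 56), (250, 120), (254, 323), (258, 314), (262, 330), (266, 319), (270, 326), (274, 284), (278, 290), (282, 282), (286, 276), (290, 297), (294, 175), (298, 163), (302, 159), (306, 165), (310, 80), (314, 54), (318, 144), (322, 321), (326, 318), (330, 333), (334, 307), (338, 344), (342, 339), (346, 328), (350, 316), (354, 306), (358, 289), (362, 312), (366, 453), (370, 472), (374, 526), (378, 542), (382, 547), (386, 554), (390, 553), (394, 545), (398, 536)]
```

arm_command:
  increments:
    - {"slide": [0,0,-0.014],"spin": 0,"gripper": -1}
    - {"slide": [0,0,-0.03],"spin": 0,"gripper": -1}
    - {"slide": [-0.03,0,-0.03],"spin": 0,"gripper": -1}
    - {"slide": [-0.06,0,-0.03],"spin": 0,"gripper": -1}
    - {"slide": [-0.082,0,-0.03],"spin": 0,"gripper": -1}
    - {"slide": [-0.082,0,-0.03],"spin": 0,"gripper": -1}

```text
t: 11.65
tool_pos: [0.5336, 0.1307, 0.3859]
tool_rot: [-3.139, -0.133, 0.003]
contact_force: [0.6, 0.0, -1.9]
opening: 0.033
grip_force: 24.4
```

arm_command:
  increments:
    - {"slide": [0.01,0,0.0175],"spin": 0,"gripper": -1}
    - {"slide": [0.022,0,0.038],"spin": 0,"gripper": -1}
    - {"slide": [0.034,0,0.059],"spin": 0,"gripper": -1}
    - {"slide": [0.046,0,0.08],"spin": 0,"gripper": -1}
    - {"slide": [0.058,0,0.1],"spin": 0,"gripper": -1}
    - {"slide": [0.058,0,0.1],"spin": 0,"gripper": -1}
    - {"slide": [0.058,0,0.1],"spin": 0,"gripper": -1}

```text
t: 12.23
tool_pos: [0.5943, 0.1354, 0.2833]
tool_rot: [3.139, 0.132, -0.007]
contact_force: [0.2, 0.0, -0.6]
opening: 0.0331
grip_force: 24.4
```

```bash
python3 - <<'E'
from h import *
d=grab('wrist','w12'); d=grab('wrist','w12'); o=d['obs']; print(o['t'],o['tool_pos'],o['tool_rot'],o['contact_force'],o['grip_force'])
H=cv2.cvtColor(d['frame'],cv2.COLOR_RGB2HSV).astype(int); m=(H[...,0]>7)&(H[...,0]<22)&(H[...,1]>205)&(H[...,2]>90)
for y in(285,290,294,298): 
  k=np.flatnonzero(m[y,180:480]); print(y,k[[0,-1]]+180 if len(k) else '')
E
```

```text
12.2833 [0.59470765 0.13547869 0.28515825] [-3.13877716e+00 -1.31953478e-01  1.49884662e-03] [-0.39699719  0.54684594 -1.39636935] 24.404531121253967
285 [233 418]
290 [235 371]
294 
298
```

arm_command:
  increments:
    - {"slide": [0.0045,0,0.008],"spin": 0,"gripper": -1}
    - {"slide": [0.0092,0,0.0165],"spin": 0,"gripper": -1}
    - {"slide": [0.0092,0,0.0165],"spin": 0,"gripper": -1}
    - {"slide": [0.0092,0,0.0165],"spin": 0,"gripper": -1}

```text
t: 12.67
tool_pos: [0.6037, 0.1362, 0.2674]
tool_rot: [3.139, 0.132, -0.001]
contact_force: [0.0, 1.2, -0.8]
opening: 0.033
grip_force: 24.4
```

```bash
python3 - <<'E'
from h import *
grab('wrist','w13'); o=status.get_obs(); print(o['t'],o['tool_pos'],o['tool_rot'],o['contact_force'],o['grip_force'])
E
```

```text
12.7167 [0.60376247 0.1361777  0.26763293] [ 3.13878263e+00  1.31872399e-01 -5.73191266e-04] [-0.56680693  1.1411162  -0.42105822] 24.433918297290802
```

arm_command:
  increments:
    - {"slide": [0.0005,-0.0005,0.001],"spin": 0,"gripper": -1}
    - {"slide": [0.0005,-0.0005,0.001],"spin": 0,"gripper": 0.3}
    - {"slide": [0.0005,-0.0005,0.001],"spin": 0,"gripper": 0.3}
    - {"slide": [0.0005,-0.0005,0.001],"spin": 0,"gripper": 0.3}
    - {"slide": [0.0005,-0.0005,0.001],"spin": 0,"gripper": 0.3}
    - {"slide": [0.0005,-0.0005,0.001],"spin": 0,"gripper": 0.3}

```text
t: 13.22
tool_pos: [0.6043, 0.1368, 0.2671]
tool_rot: [-3.139, -0.132, -0.001]
contact_force: [-0.7, 0.3, -1.2]
opening: 0.0558
grip_force: 0.0
```

```bash
python3 - <<'E'
from h import *
d=grab('wrist','w14'); o=d['obs']; print(o['t'],o['tool_pos'],o['contact_force'],o['grip_force'],o['opening'])
H=cv2.cvtColor(d['frame'],cv2.COLOR_RGB2HSV).astype(int)
for n,m in(('red',((H[...,0]<5)|(H[...,0]>175))&(H[...,1]>180)&(H[...,2]>60)),('blue',(H[...,0]>105)&(H[...,0]<130)&(H[...,1]>120)&(H[...,2]>50))):
    P=np.argwhere(m[90:420,290:360]); print(n,len(P),(P.min(0)+[90,290],P.max(0)+[90,290]) if len(P) else '')
print([(y,tuple(int(v) for v in d['frame'][y,326])) for y in range(96,300,6)])
E
```

```text
13.2167 [0.60433586 0.13676677 0.26705134] [-0.66463157  0.34581285 -1.19791122] 0.0 0.05578715882155569
red 584 (array([114, 310]), array([138, 340]))
blue 1140 (array([162, 307]), array([194, 345]))
[(96, (245, 136, 38)), (102, (123, 125, 119)), (108, (13, 16, 18)), (114, (90, 23, 24)), (120, (218, 36, 32)), (126, (218, 34, 28)), (132, (221, 33, 30)), (138, (118, 119, 113)), (144, (18, 21, 19)), (150, (24, 22, 20)), (156, (22, 21, 23)), (162, (23, 45, 96)), (168, (31, 84, 187)), (174, (28, 82, 185)), (180, (33, 82, 187)), (186, (28, 79, 185)), (192, (24, 38, 84)), (198, (188, 188, 182)), (204, (247, 248, 248)), (210, (184, 79, 30)), (216, (189, 88, 31)), (222, (185, 83, 27)), (228, (184, 83, 24)), (234, (186, 83, 29)), (240, (185, 83, 26)), (246, (188, 86, 29)), (252, (184, 80, 23)), (258, (184, 81, 22)), (264, (189, 85, 27)), (270, (186, 81, 26)), (276, (188, 87, 30)), (282, (184, 82, 24)), (288, (187, 83, 25)), (294, (183, 79, 29))]
```

arm_command:
  increments:
    - {"slide": [-0.006,0,-0.01],"spin": 0,"gripper": 0.3}
    - {"slide": [-0.02,0,-0.034],"spin": 0,"gripper": 0.3}
    - {"slide": [-0.036,0,-0.062],"spin": 0,"gripper": 0.3}
    - {"slide": [-0.05,0,-0.086],"spin": 0,"gripper": 0.3}
    - {"slide": [-0.07,0,-0.11],"spin": 0,"gripper": 0.3}
    - {"slide": [-0.07,0,-0.11],"spin": 0,"gripper": 0.3}
    - {"slide": [-0.07,0,-0.11],"spin": 0,"gripper": 0.3}
    - {"slide": [-0.07,0,-0.11],"spin": 0,"gripper": 0.3}

```text
t: 13.93
tool_pos: [0.5343, 0.1308, 0.377]
tool_rot: [-3.139, -0.132, -0.001]
contact_force: [0.1, 0.3, -0.7]
opening: 0.0559
grip_force: 0.0
```

```bash
python3 - <<'E'
from h import *
a=grab('wrist','w15'); o=a['obs']; print(o['t'],o['tool_pos'],o['contact_force'])
H=cv2.cvtColor(a['frame'],cv2.COLOR_RGB2HSV).astype(int)
for n,m in(('red',((H[...,0]<5)|(H[...,0]>175))&(H[...,1]>180)&(H[...,2]>60)),('blue',(H[...,0]>105)&(H[...,0]<130)&(H[...,1]>120)&(H[...,2]>50))):
    P=np.argwhere(m[30:250,280:360]); print(n,len(P),(P.min(0)+[30,280],P.max(0)+[30,280]) if len(P) else '')
    if len(P): q=P.mean(0)+[30,280]; print(slotw(a,q[1],q[0],.012))
# bystanders: first scene image vs now
s=grab('scene','s15'); s0=load('scene0')
for n,(x,y,w,h) in {'cup':(250,180,45,50),'tape':(222,270,50,45)}.items():
    print(n,np.abs(s['frame'][y:y+h,x:x+w].astype(int)-s0['frame'][y:y+h,x:x+w]).mean())
E
```

```text
13.9333 [0.53428053 0.13084791 0.37695181] [ 0.09528949  0.26241974 -0.67668287]
red 179 (array([ 54, 315]), array([ 66, 335]))
(np.float64(0.052701491307388285), np.float64(0.0015454253768451575))
blue 0 
cup 2.7853333333333334
tape 7.016444444444445
```

```bash
python3 - <<'E'
from h import *
d=load('w14'); print([(y,np.round(slotw(d,326,y,.012)[0],4)) for y in(99,105,113.5,138.5,142,161.5,194)])
for g in('s15','scene0'):
    H=cv2.cvtColor(load(g)['frame'],cv2.COLOR_RGB2HSV).astype(int); m=((H[...,0]>22)&(H[...,0]<35)&(H[...,1]>60)&(H[...,2]>150))[260:325,210:285]; P=np.argwhere(m); print(g,len(P),P.mean(0),P.min(0),P.max(0))
E
```

```text
[(99, np.float64(0.0065)), (105, np.float64(0.0177)), (113.5, np.float64(0.0324)), (138.5, np.float64(0.0682)), (142, np.float64(0.0725)), (161.5, np.float64(0.0942)), (194, np.float64(0.1235))]
s15 94 [36.20212766 33.38297872] [17 18] [46 51]
scene0 128 [33.4375    37.4296875] [17 18] [46 56]
```

```bash
python3 -c "
from station import order
print(order.finish_job())"
```

```text
the job is handed in; nothing more can be done
None
```

Both batteries are in the dispenser, nub ends up: the red one on the gate and the blue one end to end on top of it. The job is handed in at about 14 s of the 51 s allowed; the pen cup and tape roll were not touched.

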